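Unpack interleaved slide carriers and load the one that fits the dock

TASK

Unpack the stack of slide carriers: pile the two white spacer plates squarely in the empty rack, find out by trial which of the two carriers drops over the loading dock's dowels, leave that one seated flat on the dock's rails, and lay the other one flat on the grey mat. The carriers hold glass slides, so keep them level and set them down gently rather than drop them, and leave the other things on the bench where they are.

Things in the scene. Friction and masses are not known exactly. Their poses are not given: they have to be found in the camera images.
- stack_rack: rack that holds the stack at the start: grey base bar 206 x 54 mm, top 12 mm up, with two steel uprights (8 mm thick, tops at 62 mm) at each end, inner faces 90 mm from the middle along x; long sides open for fingers. Stack from below: carrier_b, spacer_2, carrier_a, spacer_1, up to 3 mm and 1 degree off square. Origin: middle of the underside, x along its length, z up. Fixed.
- spacer_rack: a second stacking rack of the same make and size, empty at the start; the spacer plates are piled in it, one on the other, between its uprights. Origin and axes as stack_rack. Fixed.
- dock: loading dock for one slide carrier: dark steel base 244 x 66 mm, 14 mm high, with two aluminium seat rails along x (22.5 mm either side of the middle, 196 mm long, tops 22 mm up) and black thumb screws (tops 27 mm up) at x = +-110 mm. A steel bar between the rails carries two dowels. Origin: middle of the underside, x along its length, z up. Fixed.
- dock_seat (a point): middle of the dock at rail-top height (dock axes). Two 8 mm dowels with tapered noses (4 mm high, tip 4.4 mm) stand 10 mm above it on the line y = 0: one at x = -68 + u, the other at x = +60 + u or +76 + u mm (a flush plug fills the unused place), where the bar's shift u is anywhere within +-5 mm. Neither the choice nor u is measured: find out by trial or by looking.
- mat: grey bench mat 200 x 98 x 3 mm, lying on the worktop, long side along x. Origin: middle of the underside. Fixed. (The tall microscope at the right of all these stations, beside the arm at its start, is fixed equipment: x 0.32 to 0.66, y -0.61 to -0.34, 0.43 m high; go round it.)
- carrier_a: slide carrier: grey metal plate 168 x 58 x 10 mm (x, y, z), glass slide in its middle window, two through holes 10 mm wide on the line y = 0, at x = +-64 mm (128 apart). About 0.17 kg. Origin: middle of the underside. Grip it across its width at the middle; a spacer below it stands out 5 mm at either side. If it fits, it seats with its middle at x = -4 + u mm from dock_seat, either way round.
- carrier_b: slide carrier like carrier_a in all but the holes: they are at x = +-72 mm (144 apart, 12 mm from the ends). If it fits, it seats with its middle at x = +4 + u mm from dock_seat, either way round. A carrier whose holes do not match stays up on the dowels.
- spacer_1: rigid white spacer plate 168 x 68 x 6 mm with two rectangular windows and no round holes, about 0.08 kg; lies on top of the stack. Origin: middle of the underside. Grip it across the 68 mm width at the middle.
- spacer_2: the same kind of spacer plate as spacer_1, between the two carriers at the start.
- pen_1: marker pen 135 mm long, a bystander lying between the work places; leave it alone. Origin under its middle.
- forceps: steel forceps 124 x 14 x 7 mm, a bystander; leave them alone.
- filter_slider: black filter frame 70 x 40 x 7 mm, a bystander; leave it alone.
- coverslip_box_1: small box of cover glasses 32 x 54 x 15 mm, a bystander; leave it alone.
- coverslip_box_2: a second box of cover glasses 32 x 54 x 15 mm, a bystander; leave it alone.
- petri_dish_1: closed dish 91 mm across, 15 mm high, a bystander; leave it alone.

How it is judged (in metres and radians):
At the end, for the whole second after the job is handed in: One carrier flat on the dock's rails (under 2.5 mm up; middle within 13 mm along, 4 mm across). The other flat on the mat, middle within 45 mm of its middle. Both spacers flat and piled on the empty rack's base (within 9 mm along, 10 mm across, 7 degrees). All at rest (((x of carrier_a in the frame of dock between -0.013 and 0.013 m and y of carrier_a in the frame of dock between -0.004 and 0.004 m and z of carrier_a in the frame of dock between 0.0205 and 0.0245 m and linear speed of each of carrier_a, carrier_b below 0.01 m/s and angle between each of carrier_a, carrier_b's own z axis and vertical below 0.03 rad and x of carrier_b in the frame of mat between -0.045 and 0.045 m and y of carrier_b in the frame of mat between -0.045 and 0.045 m and height (world z) of carrier_b below 0.006 m) or (x of carrier_b in the frame of dock between -0.013 and 0.013 m and y of carrier_b in the frame of dock between -0.004 and 0.004 m and z of carrier_b in the frame of dock between 0.0205 and 0.0245 m and linear speed of each of carrier_b, carrier_a below 0.01 m/s and angle between each of carrier_b, carrier_a's own z axis and vertical below 0.03 rad and x of carrier_a in the frame of mat between -0.045 and 0.045 m and y of carrier_a in the frame of mat between -0.045 and 0.045 m and height (world z) of carrier_a below 0.006 m)) and x of spacer_1 in the frame of spacer_rack between -0.009 and 0.009 m and y of spacer_1 in the frame of spacer_rack between -0.01 and 0.01 m and angle between the x axis of each of spacer_1, spacer_2 and the x axis of spacer_rack, either way round below 0.12 rad and height (world z) of each of spacer_1, spacer_2 below 0.0205 m and linear speed of each of spacer_1, spacer_2 below 0.01 m/s and angle between each of spacer_1, spacer_2's own z axis and vertical below 0.03 rad and x of spacer_2 in the frame of spacer_rack between -0.009 and 0.009 m and y of spacer_2 in the frame of spacer_rack between -0.01 and 0.01 m); the robot touches nothing.
It fails at once if a carrier is tipped more than 20 degrees from level (angle between any of carrier_a, carrier_b's own z axis and vertical above 0.35 rad).
It fails at once if a carrier is dropped: it falls freely from more than about 2 cm ((linear speed of carrier_a above 0.6 m/s and contact force between carrier_a and anything else below 0.05 N) or (linear speed of carrier_b above 0.6 m/s and contact force between carrier_b and anything else below 0.05 N)).
It fails at once if a bystander (pen, forceps, filter slider, cover-glass box, dish) is shifted more than 15 mm (distance of any of pen_1, forceps, filter_slider, coverslip_box_1, coverslip_box_2, petri_dish_1 from where it was at the start of the episode above 0.015 m).
It also fails if it takes over 72 s, if anything falls off the work surface, if the arm or the gripper's body presses on something with over 40 N, if the wrist force passes 120 N, or if a joint passes its speed limit or range.

ROBOT

A 7-joint arm with a two-finger parallel gripper is mounted at the origin on a cart in front of the work surface, level with it; the furniture and walls round the work are solid. World frame = base frame: x ahead of the robot, y to its left, z up, the work surface at z = 0. Lengths are in mm, angles in rad, forces in N, time in s.
With the tool pointing down it reaches from about 400 to 925 mm from the base axis. Payload 5.6 kg.
Tool frame: the origin (TCP) lies between the finger pads; the fingertips stand 19 mm ahead of it and the grasp point (between the pads) is the TCP; z points along the fingers, y is the line along which they close (so a half turn about z gives the same grasp; the last joint's range is limited). The gripper opens to 85 mm and grips with 20 to 120 N. Pads are 22 mm wide; open, the fingers measure 114 mm over their backs; the gripper's body (76 mm by 85 mm) begins 54 mm behind the grasp point. The pads swing forward as they close: fully open they stand 13 mm farther back than shut.
Start: joints at [1.134, 0.468, -0.012, 1.603, 0.006, 1.071, -0.056], TCP at [249.366, -600.27, 250.29] pointing down, gripper open.
Joint ranges: [-2.53, 2.53], [-0.31, 2.02], [-1.57, 1.55], [0.28, 2.44], [-1.29, 4.43], [0.15, 1.84], [-2.92, 2.92]. Speed limits (rad/s): [2.57, 2.57, 3.14, 3.14, 3.14, 3.14, 3.14].

INTERFACE

Orientations are given as a unit quaternion [x, y, z, w].
In Python, from plant import manip gives the robot as it stands.
- The arm moves only by the tool send_rows, never from a script. Its argument "steps" is a list of rows, each a list of 7 numbers: the shift along the tool's x, y, z in cm, then the turn, a rotation vector about the tool's x, y, z in degrees, then the finger opening in cm, from 0 to 8.54. A call has 1 to 20 rows; each row is the pose to reach, as a shift and turn from the pose commanded when the call began, along the tool's axes at that moment; what a row does not reach only later rows make up. A row lasts 1/10 s, in which the tool goes at most 50 mm and 8.59 degrees, less where a joint would pass 70% of its speed; a pose out of reach is approached as far as the arm can. A call with a gripper value outside its range is refused whole. The fingers move at their own pace and stop on an object; "squeeze" is the grip in N (left out, the last holds). Time passes only in rows, so rows that repeat a pose let the fingers close. It gives the time, the measured TCP pose, the force, the opening and the grip force at its end, in the units of the state.
- manip.observe(): the state, without advancing time (a new reading comes with each control period).
- manip.camera(name): name is "side" or "top" or "wrist"; returns a dict with "frame" (480x640x3 uint8, red, green, blue), "z_map" (480x640 float32, mm along the optical axis (not along the pixel's ray), 0 where there is no reading), "mtx" (3x3 intrinsics, pixels), "R" (3x3) and "t" (3): a world point X has camera coordinates R X + t. Camera axes: x right, y down, z forward; pixel columns grow to the right and rows downward; lengths in mm; the calibration is good to about 2 mm. A picture is of the moment at which its call begins.
- manip.sign_off(): hands the job in; it is judged then, once.
The state is a dict: "t": time; "qpos": joint angles; "qd": joint speeds; "joint_torque": joint torques, N m; "tool_pos": TCP position; "ee_rot": TCP orientation; "wrist_force": force on the tool from outside, world axes, zero at the start; "torque": the same for the moment, N m; "opening": finger opening in mm; "gripper_force": force on a finger pad.
Only numpy, scipy, OpenCV 4.12 (cv2) and the standard library are available. Lean on these libraries where they do the work, as an engineer would, in place of code of your own. Each camera call takes 0.05 s, during which the arm holds its last target. There are 200 camera calls.

## Working session

There is one attempt and no reset: what is moved stays moved. The work goes in short steps, Python scripts to look and compute and a tool call to move; the robot and the scene stay as the last step left them, time stands still between calls to the robot, and variables do not carry over. Pictures are saved under pics/ and viewed, at most 10 in all, crops included, and the job is handed in when it is done.

Besides the shell and the picture viewer there is one more tool, called in YAML: its name, and indented under it one key for each argument. send_rows: Moves the arm, as the interface text tells. Its arguments: {"type":"object","properties":{"steps":{"type":"array","items":{"type":"array","items":{"type":"number"}}},"squeeze":{"type":"number"}},"required":["steps"]}

```bash
mkdir -p pics; python3 - <<'E'
from plant import manip
import cv2,numpy as np
s=manip.observe();print({k:np.round(v,3).tolist() for k,v in s.items()})
for n in("top","side"):
    c=manip.camera(n);np.savez(n+"0.npz",**c)
    cv2.imwrite(f"pics/{n}0.png",c["frame"][:,:,::-1]);print(n,np.round(c["mtx"],1).tolist(),np.round(c["R"],3).tolist(),np.round(c["t"],1).tolist())
E
```

```text
{'t': 0.0, 'qpos': [1.134, 0.468, -0.012, 1.604, 0.006, 1.071, -0.056], 'qd': [-0.002, 0.0, 0.002, 0.001, -0.0, 0.001, 0.001], 'joint_torque': [0.001, -53.238, 0.022, -25.13, 0.011, 0.008, 0.0], 'tool_pos': [249.156, -599.794, 249.348], 'ee_rot': [0.981, 0.196, -0.0, -0.001], 'wrist_force': [-0.402, -0.521, -0.459], 'torque': [0.02, -0.006, 0.094], 'gripper_force': 0.0, 'opening': 85.344}
top [[446.5, 0.0, 318.2], [0.0, 446.5, 242.9], [0.0, 0.0, 1.0]] [[-0.02, -0.999, -0.03], [-0.987, 0.025, -0.159], [0.159, 0.026, -0.987]] [127.3, 609.4, 932.0]
side [[602.5, 0.0, 325.8], [0.0, 602.5, 234.9], [0.0, 0.0, 1.0]] [[-0.996, 0.084, -0.004], [0.048, 0.535, -0.844], [-0.068, -0.841, -0.537]] [598.6, -40.0, 1210.7]
```

View pics/top0.png

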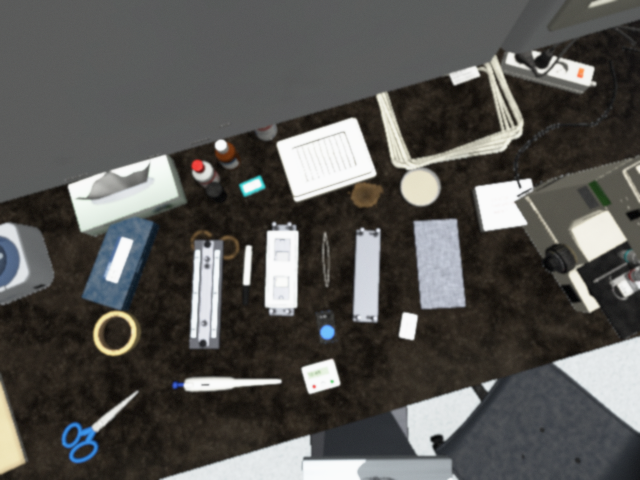

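View pics/side0.png

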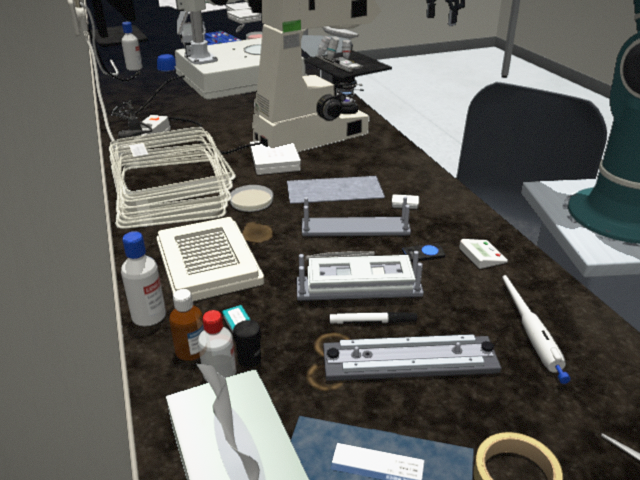

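The top view shows the dock at (206,293), the stack at (282,268), the empty rack at (367,275) and the mat at (440,263). In the side view the dowels stand at about (357,351) and (458,348), with a plug-like ring near (367,354). Next I measure.

```bash
cat > h.py <<'E'
import numpy as np,cv2
def load(n):
    return dict(np.load(n))
def cloud(c):
    z=c["z_map"];v,u=np.mgrid[:480,:640]
    K=c["mtx"];p=np.stack([(u-K[0,2])/K[0,0]*z,(v-K[1,2])/K[1,1]*z,z],-1)
    w=(p-c["t"])@c["R"];w[z==0]=np.nan;return w
def proj(c,X):
    p=np.atleast_2d(X)@c["R"].T+c["t"];p=p@c["mtx"].T;return p[:,:2]/p[:,2:]
def ray(c,uv,h):
    d=np.linalg.inv(c["mtx"])@np.array([uv[0],uv[1],1.]);o=-c["R"].T@c["t"];d=c["R"].T@d
    return o+d*(h-o[2])/d[2]
def rect(pts):
    r=cv2.minAreaRect(pts.astype(np.float32));b=cv2.boxPoints(r)
    e=max((b[1]-b[0],b[2]-b[1]),key=np.linalg.norm);a=np.degrees(np.arctan2(e[1],e[0]));a=(a+90)%180-90
    return np.round(r[0],1),np.round(sorted(r[1]),1),round(float(a),2)
E
python3 - <<'E'
from h import *
T=load("top0.npz");S=load("side0.npz");wt=cloud(T);ws=cloud(S)
reg={"dock":(180,230,228,355),"stack":(260,218,303,322),"rack":(348,222,386,328),"mat":(408,212,470,312)}
for n,(a,b,c,d) in reg.items():
    P=wt[b:d,a:c];F=T["frame"][b:d,a:c].reshape(-1,3).astype(int);P=P.reshape(-1,3)
    for lo,hi in((-6,1.5),(1.5,6),(8,17),(17,26),(26,38),(38,50),(52,70)):
        m=(P[:,2]>lo)&(P[:,2]<hi)
        if m.sum()>30: print(n,(lo,hi),m.sum(),"medz",np.round(np.median(P[m,2]),1),*rect(P[m,:2]))
    # brightness mask, projected on a plane
    g=cv2.cvtColor(T["frame"],cv2.COLOR_RGB2GRAY)[b:d,a:c];h={"dock":22,"stack":44,"rack":12,"mat":3}[n]
    k=cv2.morphologyEx((g>(150 if n in("stack",) else 95)).astype(np.uint8),cv2.MORPH_OPEN,np.ones((3,3)))
    cs=max(cv2.findContours(k,cv2.RETR_EXTERNAL,cv2.CHAIN_APPROX_NONE)[0],key=cv2.contourArea)[:,0]+[a,b]
    print(n,"mask",*rect(np.array([ray(T,q,h)[:2] for q in cs])))
# side view, same world boxes
for n,(a,b,c,d) in {"dock":(320,330,505,385),"stack":(295,240,425,300),"rack":(298,195,415,238),"mat":(284,174,388,205)}.items():
    P=ws[b:d,a:c].reshape(-1,3)
    for lo,hi in((1.5,6),(8,17),(17,26),(38,50)):
        m=(P[:,2]>lo)&(P[:,2]<hi)
        if m.sum()>30: print("side",n,(lo,hi),m.sum(),"medz",np.round(np.median(P[m,2]),1),*rect(P[m,:2]))
def big(c,a,b,x,y,f,n): cv2.imwrite(n,cv2.resize(c["frame"][b:y,a:x,::-1],None,fx=f,fy=f,interpolation=cv2.INTER_CUBIC))
im=[cv2.resize(S["frame"][325:385,315:510,::-1],(780,240),interpolation=cv2.INTER_CUBIC),cv2.resize(T["frame"][210:360,180:475,::-1],(660,336),interpolation=cv2.INTER_CUBIC)]
im[1]=cv2.copyMakeBorder(im[1],0,0,0,120,cv2.BORDER_CONSTANT);cv2.imwrite("pics/crop.png",np.vstack(im))
E
```

```text
dock (-6, 1.5) 1961 medz -0.2 [516.6 381.7] [112.2 287.9] 0.74
dock (1.5, 6) 832 medz 2.5 [516.1 380.5] [111.3 286.2] 0.82
dock (8, 17) 1221 medz 14.6 [511.3 369.8] [ 68.3 241.9] -1.83
dock (17, 26) 1841 medz 20.5 [511.  368.8] [ 64.6 240.1] -0.84
dock (26, 38) 107 medz 27.4 [511.4 368.7] [ 52.9 235.3] -1.76
dock mask [510.5 369.1] [ 64.7 238.9] -1.47
stack (-6, 1.5) 1244 medz -0.3 [563.2 202.6] [ 99.  239.1] -0.83
stack (1.5, 6) 508 medz 2.4 [562.7 202.2] [ 98.5 238. ] -0.74
stack (8, 17) 247 medz 12.7 [560.9 196.4] [ 52.  203.9] -2.09
stack (17, 26) 40 medz 21.1 [559.6 187.5] [ 51.  192.4] -1.71
stack (26, 38) 506 medz 35.9 [560.7 188. ] [ 51.8 194.5] -1.38
stack (38, 50) 1847 medz 44.2 [559.1 195.7] [ 68.3 191.3] -1.82
stack (52, 70) 52 medz 61.8 [561.4 196.5] [ 40.5 196.6] -2.57
stack mask [557.6 195.8] [ 70.4 196.6] -1.8
rack (-6, 1.5) 1258 medz -0.2 [547.1   5.1] [ 86.3 241.7] -1.78
rack (1.5, 6) 557 medz 2.5 [546.5   5.6] [ 85.4 240.2] -1.78
rack (8, 17) 2078 medz 12.6 [543.4   6.7] [ 54.1 205.4] -4.17
rack (17, 26) 31 medz 17.5 [542.2  10.5] [ 47.5 197.8] -4.89
rack (52, 70) 
[... 428 characters left out ...]
372. ] [ 69.1 244.4] -1.56
side dock (17, 26) 4225 medz 20.7 [512.2 372.9] [ 65.4 238.1] -1.46
side stack (1.5, 6) 1272 medz 2.4 [547.8 136.2] [181.5 242.2] -4.41
side stack (8, 17) 799 medz 12.2 [547.4 153.9] [148.4 231.9] -2.16
side stack (17, 26) 307 medz 19.8 [562.8 204.3] [ 54.5 197.7] -2.21
side stack (38, 50) 2525 medz 44.9 [562.6 195.3] [ 75.2 196.7] -1.64
side rack (1.5, 6) 1560 medz 2.6 [532.9 -44.2] [168.5 246.1] -4.84
side rack (8, 17) 1832 medz 13.5 [529.2 -30.9] [138.8 231.4] -3.2
side rack (17, 26) 106 medz 18.1 [527.2 -32.8] [137.5 220.3] -6.35
side rack (38, 50) 78 medz 44.3 [544.8   8.4] [ 44.6 196.1] -4.53
side mat (1.5, 6) 2370 medz 3.9 [ 565.9 -160. ] [142.8 232.3] -5.21
```

View pics/crop.png

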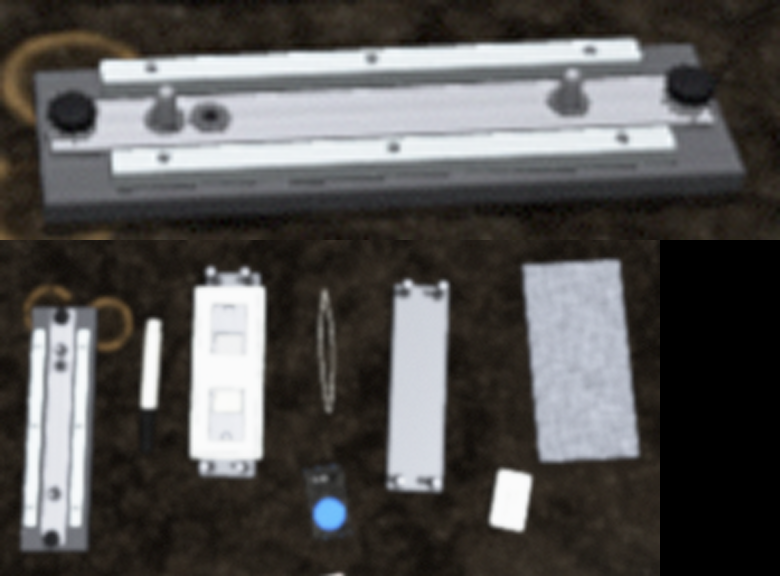

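The outer (+x) dowel stands beyond the plug (crop: dowel x=165, plug x=210, other dowel x=570). That suggests a spacing of 144 mm, so carrier_b should fit. I'll check the dowels, the clearance round the microscope and the tool shifts.

```bash
cat >> h.py <<'E'
from scipy.spatial.transform import Rotation as Ro
def go(*wps):
    """waypoints (x,y,z,angle of tool x deg) -> shift cm / turn deg in present tool axes"""
    from plant import manip
    s=manip.observe();p=np.array(s["tool_pos"]);q=Ro.from_quat(s["ee_rot"]);x=q.as_matrix()[:,0]
    print("t",round(s["t"],2),"at",np.round(p,1),"a",round(np.degrees(np.arctan2(x[1],x[0])),2),"z",np.round(q.as_matrix()[:,2],4),"op",round(s["opening"],1),"F",np.round(s["wrist_force"],1),"g",round(s["gripper_force"],1),"q7",round(s["qpos"][6],2))
    for w in wps:
        a=np.radians(w[3]);R=Ro.from_matrix(np.array([[np.cos(a),np.sin(a),0],[np.sin(a),-np.cos(a),0],[0,0,-1]]))
        print(w,np.round(q.inv().apply(np.array(w[:3])-p)/10,2),np.round((q.inv()*R).as_rotvec(degrees=True),1))
E
python3 - <<'E'
from h import *
T=load("top0.npz");S=load("side0.npz")
for n in(T,S):
    w=cloud(n).reshape(-1,3);m=(w[:,2]>60)&(w[:,2]<600)&(w[:,0]>250)&(w[:,1]<-250)&(w[:,1]>-640)&(w[:,0]<700);w=w[m]
    print(len(w),"min r",np.hypot(w[:,0],w[:,1]).min() if len(w) else 0, w[np.argsort(np.hypot(w[:,0],w[:,1]))[:3]].round())
t1,t2=[ray(S,(315+x/4,325+y/4),32) for x,y in((166,90),(571,74))]
print(t1.round(1),t2.round(1),np.linalg.norm(t1-t2))
s=660/295
t1,t2,pl=[ray(T,(180+x/s,210+(y-240)/s),h) for x,y,h in((61,350,32),(54,494,32),(61,366,22))]
print(t1.round(1),t2.round(1),pl.round(1),np.linalg.norm(t1-t2))
go((205,-450,250,22.6),(205,-350,250,-1.8),(400,-100,200,-1.8),(560.5,196,150,-1.8))
E
```

```text
12729 min r 593.3933148389784 [[ 405. -434.  178.]
 [ 405. -435.  179.]
 [ 407. -434.  175.]]
11061 min r 595.0049750732089 [[ 412. -430.  181.]
 [ 411. -431.  176.]
 [ 408. -435.  180.]]
[588.2 367.6  32. ] [444.9 372.   32. ] 143.40839116751476
[584.5 364.   32. ] [442.2 368.2  32. ] [569.5 366.5  22. ] 142.3279090495294
t 0.1 at [ 249.1 -599.8  249.4] a 22.56 z [-8.0e-04  1.5e-03 -1.0e+00] op 85.3 F [0.3 0.3 0.3] g 0.0 q7 -0.06
(205, -450, 250, 22.6) [  1.67 -15.53  -0.03] [-0.1  0.  -0. ]
(205, -350, 250, -1.8) [ 5.510e+00 -2.476e+01 -2.000e-02] [-0.1  0.  24.4]
(400, -100, 200, -1.8) [ 33.11 -40.36   5.  ] [-0.1  0.  24.4]
(560.5, 196, 150, -1.8) [ 59.28 -61.53  10.03] [-0.1  0.  24.4]
```

The dowel spacing reads 142–143 mm in both views, so carrier_b should be the one that fits. Now I go round the microscope to a look above the stack.

send_rows:
  steps:
    - [1.7,-15.5,0,0,0,0,8.0]
    - [1.7,-15.5,0,0,0,0,8.0]
    - [1.7,-15.5,0,0,0,0,8.0]
    - [5.5,-24.8,0,0,0,8,8.0]
    - [5.5,-24.8,0,0,0,16,8.0]
    - [5.5,-24.8,0,0,0,24.4,8.0]
    - [33,-40.4,3,0,0,24.4,8.0]
    - [33,-40.4,3,0,0,24.4,8.0]
    - [33,-40.4,3,0,0,24.4,8.0]
    - [33,-40.4,3,0,0,24.4,8.0]
    - [33,-40.4,3,0,0,24.4,8.0]
    - [33,-40.4,3,0,0,24.4,8.0]
    - [33,-40.4,3,0,0,24.4,8.0]

```text
t: 1.4
tool_pos: [401.2, -96.4, 220.1]
ee_rot: [1.0, -0.013, 0.001, -0.001]
wrist_force: [-0.2, -0.4, 0.2]
opening: 79.9
gripper_force: 0.0
```

```bash
python3 -c "
from h import *
go((511,369,250,-1.6),(530,280,250,-1.8),(560.5,196,200,-1.8))"
```

```text
t 1.4 at [401.2 -96.4 220.1] a -1.49 z [ 0.001   0.0015 -1.    ] op 79.9 F [-0.2 -0.4  0.2] g 0.0 q7 -1.51
(511, 369, 250, -1.6) [  9.77 -46.81  -2.91] [-0.1 -0.1  0.1]
(530, 280, 250, -1.8) [ 11.9  -37.96  -2.92] [-0.1 -0.1  0.3]
(560.5, 196, 200, -1.8) [ 15.16 -29.64   2.07] [-0.1 -0.1  0.3]
```

send_rows:
  steps:
    - [9.8,-46.8,-5,0,0,0,8.0]
    - [9.8,-46.8,-5,0,0,0,8.0]
    - [9.8,-46.8,-5,0,0,0,8.0]
    - [9.8,-46.8,-5,0,0,0,8.0]
    - [9.8,-46.8,-5,0,0,0,8.0]
    - [9.8,-46.8,-5,0,0,0,8.0]
    - [9.8,-46.8,-5,0,0,0,8.0]
    - [9.8,-46.8,-5,0,0,0,8.0]
    - [9.8,-46.8,-5,0,0,0,8.0]
    - [9.8,-46.8,-5,0,0,0,8.0]
    - [9.8,-46.8,-5,0,0,0,8.0]
    - [9.8,-46.8,-5,0,0,0,8.0]
    - [9.8,-46.8,-5,0,0,0,8.0]

```text
t: 2.7
tool_pos: [512.2, 362.4, 269.7]
ee_rot: [1.0, -0.017, -0.0, 0.001]
wrist_force: [-0.2, -0.1, 0.1]
opening: 79.9
gripper_force: 0.0
```

```bash
python3 - <<'E'
from h import *
from plant import manip
c=manip.camera("wrist");np.savez("w_dock.npz",**c);cv2.imwrite("pics/w_dock.png",c["frame"][:,:,::-1])
print("cam",(-c["R"].T@c["t"]).round(1),c["mtx"].round(1).tolist(),c["R"].round(3).tolist())
go((560.5,196,200,-1.8))
E
```

```text
cam [585.9 361.4 393.5] [[383.2, 0.0, 315.5], [0.0, 383.2, 239.6], [0.0, 0.0, 1.0]] [[-0.033, -0.999, 0.002], [-0.956, 0.032, 0.293], [-0.293, 0.007, -0.956]]
t 2.75 at [512.4 362.2 269.9] a -1.95 z [-3.0e-04 -1.6e-03 -1.0e+00] op 79.9 F [-0.1 -1.1  0.5] g 0.0 q7 -2.52
(560.5, 196, 200, -1.8) [ 5.38 16.44  7.01] [ 0.1  0.  -0.1]
```

View pics/w_dock.png

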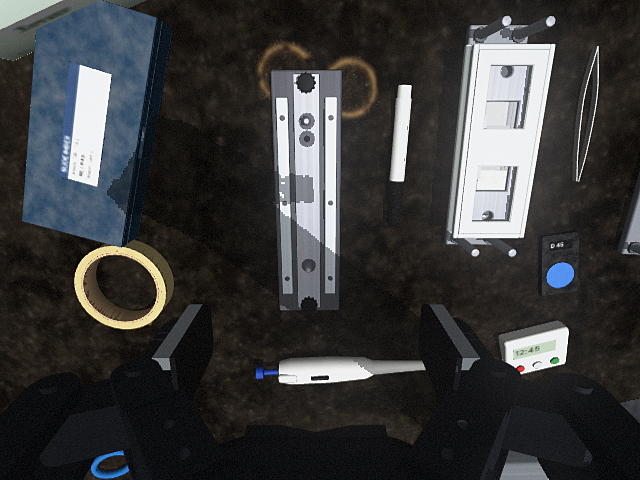

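The wrist view shows the dowels at about (306,121) and (308,266), the plug at (307,139) and the stack's white top with corners near (472,43) and (555,45). I zoom in to refine.

```bash
python3 - <<'E'
from h import *
c=load("w_dock.npz");f=c["frame"][:,:,::-1]
z=lambda u,v:cv2.resize(f[v-25:v+25,u-25:u+25],(400,400),interpolation=cv2.INTER_CUBIC)
cv2.imwrite("pics/zoomd.png",np.hstack([z(307,128),z(307,265)]))
g=cv2.cvtColor(f,cv2.COLOR_BGR2GRAY)
def m(th,box,h,inv=False):
    a,b,x,y=box;k=cv2.morphologyEx((g[b:y,a:x]>th).astype(np.uint8),cv2.MORPH_OPEN,np.ones((5,5)))
    q=max(cv2.findContours(k,cv2.RETR_EXTERNAL,cv2.CHAIN_APPROX_NONE)[0],key=cv2.contourArea)[:,0]+[a,b]
    return rect(np.array([ray(c,p,h)[:2] for p in q]))
print("spacer1",m(170,(440,30,560,260),44))
w=cloud(c)
for n,b,l,h in(("dock rails",(262,60,350,320),18.5,24.5),("dockbase",(262,60,350,320),11,17),("stack",(440,10,562,262),41,47),("uprights",(440,10,562,262),57,66),("screws",(262,60,350,320),25.5,30)):
    P=w[b[1]:b[3],b[0]:b[2]].reshape(-1,3);k=(P[:,2]>l)&(P[:,2]<h);print(n,k.sum(),np.median(P[k,2]).round(1),rect(P[k,:2]))
E
```

```text
spacer1 (array([558.5, 197. ]), array([ 67.4, 167.4]), -1.86)
dock rails 6528 21.7 (array([512. , 371.1]), array([ 56.1, 231.5]), -1.49)
dockbase 5861 14.2 (array([510.5, 371.1]), array([ 66.2, 243. ]), -1.46)
stack 10726 44.3 (array([560.9, 197.1]), array([ 69.8, 195.3]), -1.92)
uprights 390 61.9 (array([561.1, 198.4]), array([ 42.1, 196.4]), -2.47)
screws 505 27.2 (array([510.1, 370.9]), array([ 17., 237.]), -1.36)
```

View pics/zoomd.png

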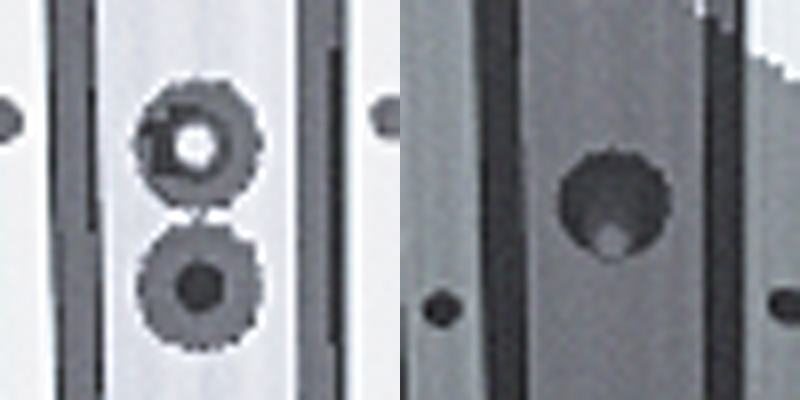

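Dowel tips sit at wrist pixels (306.1,120.6) and (308.2,269.6). The base circles confirm the spacing choice. Next I move over the stack.

```bash
python3 - <<'E'
from h import *
c=load("w_dock.npz")
a,b=ray(c,(306.06,120.56),32),ray(c,(308.2,269.56),32);p=ray(c,(307.06,138.5),22)
print(a.round(1),b.round(1),p.round(1),"len",np.linalg.norm(a-b),"mid",((a+b)/2).round(1),"ang",np.degrees(np.arctan2(*(a-b)[[1,0]])))
go((559,197,100,-1.9),(559,197,47,-1.9))
E
```

```text
[587.5 369.   32. ] [443.7 372.6  32. ] [571.4 368.9  22. ] len 143.86810012356403 mid [515.6 370.8  32. ] ang -1.4371304014451385
t 2.75 at [512.4 362.2 269.9] a -1.95 z [-3.0e-04 -1.6e-03 -1.0e+00] op 79.9 F [-0.1 -1.1  0.5] g 0.0 q7 -2.52
(559, 197, 100, -1.9) [ 5.23 16.33 17.01] [ 0.1  0.  -0. ]
(559, 197, 47, -1.9) [ 5.23 16.32 22.31] [ 0.1  0.  -0. ]
```

send_rows:
  steps:
    - [5.2,16.3,10,0,0,0,8.0]
    - [5.2,16.3,10,0,0,0,8.0]
    - [5.2,16.3,10,0,0,0,8.0]
    - [5.2,16.3,10,0,0,0,8.0]
    - [5.2,16.3,10,0,0,0,8.0]
    - [5.2,16.3,15,0,0,0,8.0]
    - [5.2,16.3,17,0,0,0,8.0]
    - [5.2,16.3,17,0,0,0,8.0]
    - [5.2,16.3,17,0,0,0,8.0]

```text
t: 3.65
tool_pos: [559.1, 199.2, 101.1]
ee_rot: [1.0, -0.016, 0.0, -0.0]
wrist_force: [-0.4, -0.4, 0.6]
opening: 79.8
gripper_force: 0.0
```

```bash
python3 - <<'E'
from h import *
from plant import manip
c=manip.camera("wrist");np.savez("w1.npz",**c);w=cloud(c)
s=manip.camera("side");np.savez("s1.npz",**s)
cv2.imwrite("pics/w1.png",np.vstack([c["frame"][240:480,:,::-1],s["frame"][150:330,200:520,::-1].repeat(2,0).repeat(2,1)]))
go((559,197,47,-1.9))
E
```

```text
t 3.75 at [559.9 199.8 102.2] a -1.86 z [ 0.0029  0.001  -1.    ] op 80.1 F [ 0.5  0.2 -0.1] g 0.0 q7 -2.34
(559, 197, 47, -1.9) [-0.1   0.29  5.52] [-0.1 -0.2  0. ]
```

View pics/w1.png

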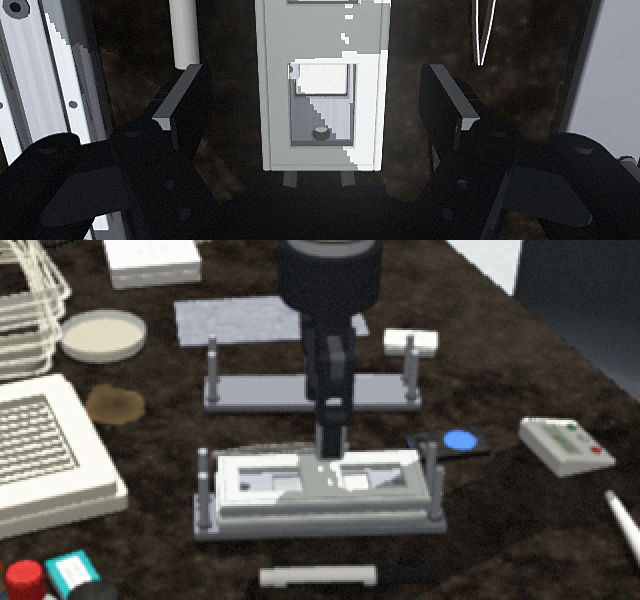

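The fingers straddle the white plate's middle, with the left tip at (200,306) and the right at (425,306).

```bash
python3 - <<'E'
from h import *
w=cloud(load("w1.npz"))
for a,b in((150,205),(420,480)):
    P=w[300:375,a:b].reshape(-1,3);P=P[(P[:,2]>60)&(P[:,2]<140)];print("tip z",np.percentile(P[:,2],[0,2,10]).round(1),"y",P[P[:,2]<np.percentile(P[:,2],10)].mean(0).round(1))
E
```

```text
tip z [ 96.2  99.9 104.7] y [568.4 244.1 101.8]
tip z [ 92.7  96.3 100.6] y [560.2 159.2  98. ]
```

send_rows:
  steps:
    - [0,0.2,3,0,0,0,8.0]
    - [0,0.2,5,0,0,0,8.0]
    - [0,0.2,5.4,0,0,0,8.0]
    - [0,0.2,5.4,0,0,0,8.0]

```text
t: 4.15
tool_pos: [559.2, 197.8, 47.1]
ee_rot: [1.0, -0.016, 0.0, -0.0]
wrist_force: [-0.7, 0.8, 0.5]
opening: 80.1
gripper_force: 0.0
```

send_rows:
  steps:
    - [0,0,0,0,0,0,6.4]
    - [0,0,0,0,0,0,6.0]
    - [0,0,0,0,0,0,6.0]
    - [0,0,0,0,0,0,6.0]
    - [0,0,-0.5,0,0,0,6.0]
    - [0,0,-4,0,0,0,6.0]
    - [0,0,-6,0,0,0,6.0]
    - [0,0,-6,0,0,0,6.0]
  squeeze: 30

```text
t: 4.95
tool_pos: [560.8, 198.5, 109.8]
ee_rot: [1.0, -0.016, 0.003, -0.001]
wrist_force: [-0.0, 0.5, -1.6]
opening: 66.6
gripper_force: 34.6
```

```bash
python3 - <<'E'
from h import *
from plant import manip
c=manip.camera("wrist");np.savez("w2.npz",**c)
w=cloud(c);m=(w[...,2]>75)&(w[...,2]<125);m[:, :200]=0;m[:,440:]=0
g=cv2.cvtColor(c["frame"],cv2.COLOR_RGB2GRAY);m&=(g>120);print(m.sum(),np.median(w[m][:,2]),rect(w[m][:,:2]))
go((544.5,7.5,107,-4.3),(544.5,7.5,22.5,-4.3))
E
```

```text
43270 105.80069442667568 (array([576.4, 198.9]), array([ 68.1, 134.8]), -1.71)
t 5.0 at [559.8 197.7 107.9] a -1.86 z [ 3.3e-03  9.0e-04 -1.0e+00] op 67.1 F [-0.2 -0.2 -1.6] g 34.6 q7 -2.33
(544.5, 7.5, 107, -4.3) [-0.91 19.06  0.07] [-0.1 -0.2  2.4]
(544.5, 7.5, 22.5, -4.3) [-0.94 19.07  8.52] [-0.1 -0.2  2.4]
```

send_rows:
  steps:
    - [-0.9,19.1,0,0,0,2.4,6.0]
    - [-0.9,19.1,0,0,0,2.4,6.0]
    - [-0.9,19.1,0,0,0,2.4,6.0]
    - [-0.9,19.1,0,0,0,2.4,6.0]
    - [-0.9,19.1,0,0,0,2.4,6.0]
    - [-0.9,19.1,0,0,0,2.4,6.0]
    - [-0.9,19.1,3,0,0,2.4,6.0]
    - [-0.9,19.1,3,0,0,2.4,6.0]

```text
t: 5.8
tool_pos: [541.0, 8.3, 73.3]
ee_rot: [0.999, -0.036, -0.003, -0.0]
wrist_force: [-1.4, -0.4, -1.0]
opening: 66.7
gripper_force: 34.6
```

```bash
python3 - <<'E'
from h import *
from plant import manip
c=manip.camera("wrist");np.savez("w3.npz",**c);w=cloud(c)
P=w[(w[...,2]>57)&(w[...,2]<64)];P=P[(abs(P[:,1]-8)<35)&(P[:,0]>500)&(P[:,0]<680)];print("uprights",len(P),rect(P[:,:2]))
cv2.imwrite("pics/w3.png",c["frame"][:,:,::-1])
go((544.5,7.5,30,-4.3),(544.5,7.5,22,-4.3))
E
```

```text
uprights 1274 (array([570. ,   5.1]), array([ 41.6, 142. ]), -3.23)
t 5.85 at [541.9   8.5  74.7] a -4.08 z [-4.5e-03  8.0e-04 -1.0e+00] op 66.7 F [-0.4  0.8 -0.6] g 34.6 q7 -2.08
(544.5, 7.5, 30, -4.3) [0.28 0.08 4.47] [-0.   0.3  0.2]
(544.5, 7.5, 22, -4.3) [0.29 0.09 5.27] [-0.   0.3  0.2]
```

View pics/w3.png

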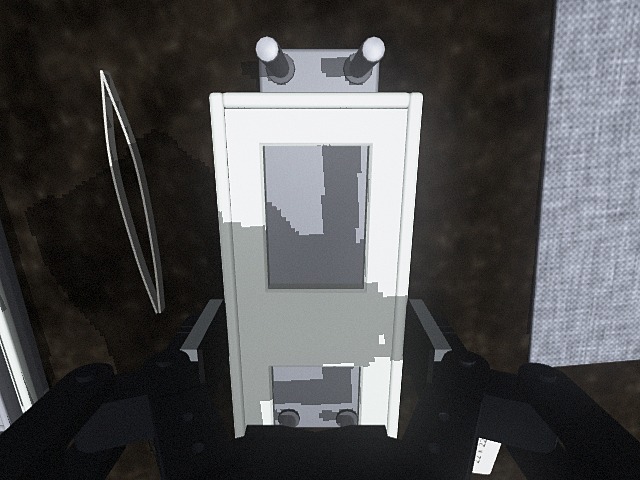

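The plate is held square over the rack, with the far uprights at (267,49) and (373,49) and the near ones showing through the window. I convert to positions.

```bash
python3 - <<'E'
from h import *
c=load("w3.npz");u=[ray(c,p,62) for p in((267,47),(373,47))];n=[ray(c,p,12) for p in((260,92),(382,92))]
s=[ray(c,p,71) for p in((212,95),(421,95))]
for k in(u,s): print(np.round(k,1).tolist(),(sum(k)/2).round(1))
E
```

```text
[[638.4, 17.9, 62.0], [636.0, -15.7, 62.0]] [637.2   1.1  62. ]
[[624.8, 35.4, 71.0], [620.2, -28.8, 71.0]] [622.5   3.3  71. ]
```

send_rows:
  steps:
    - [0.45,0.1,1,0,0.3,0.1,6.0]
    - [0.45,0.1,4,0,0.3,0.1,6.0]
    - [0.45,0.1,5,0,0.3,0.1,6.0]
    - [0.45,0.1,5.2,0,0.3,0.1,6.0]
    - [0.45,0.1,5.25,0,0.3,0.1,6.0]
    - [0.45,0.1,5.3,0,0.3,0.1,6.0]

```text
t: 6.45
tool_pos: [549.0, 5.8, 24.3]
ee_rot: [0.999, -0.038, 0.004, -0.0]
wrist_force: [-1.0, 0.3, -0.4]
opening: 67.0
gripper_force: 34.8
```

send_rows:
  steps:
    - [0,0,0,0,0,0,6.0]
    - [0,0,0.1,0,0,0,6.0]
    - [0,0,0.2,0,0,0,6.0]
    - [0,0,0.2,0,0,0,6.0]

```text
t: 6.85
tool_pos: [549.0, 5.7, 22.2]
ee_rot: [0.999, -0.038, 0.004, 0.0]
wrist_force: [0.2, 0.8, 5.4]
opening: 66.9
gripper_force: 35.4
```

```bash
python3 - <<'E'
from h import *
from plant import manip
c=manip.camera("wrist");np.savez("w4.npz",**c);w=cloud(c);g=cv2.cvtColor(c["frame"],cv2.COLOR_RGB2GRAY)
P=w[(w[...,2]>14)&(w[...,2]<24)&(g>130)];P=P[(abs(P[:,1]-8)<45)&(P[:,0]>480)&(P[:,0]<632)];print("top z",np.median(P[:,2]),rect(P[:,:2]),P[:,0].max())
k=w[(w[...,2]>57)&(w[...,2]<65)&(abs(w[...,1]-5)<35)&(w[...,0]>620)&(w[...,0]<650)];print(len(k),(k.max(0)+k.min(0))/2,k.mean(0))
go((546,7.4,22,-4.3))
E
```

```text
top z 18.256954009082502 (array([565.8,   5.6]), array([ 68.4, 135.8]), -4.6) 631.999281936534
2865 [636.63403525   1.1064839   60.59343135] [636.30349267   1.25463144  61.80241678]
t 6.9 at [549.1   5.7  22.2] a -4.35 z [ 7.3e-03 -3.0e-04 -1.0e+00] op 66.9 F [ 0.2 -0.   6.2] g 35.3 q7 -2.13
(546, 7.4, 22, -4.3) [-0.32 -0.15  0.02] [-0.  -0.4 -0.1]
```

```bash
python3 - <<'E'
from h import *
c=load("w4.npz");w=cloud(c)
for v in range(90,160,5):
    r=w[v,320];print(v,r.round(1),c["frame"][v,320])
cv2.imwrite("pics/w4.png",c["frame"][:,:,::-1])
E
```

```text
90 [632.5  -1.   13. ] [183 188 194]
95 [630.7  -0.8  17.7] [226 231 230]
100 [629.1  -0.7  18.7] [240 242 243]
105 [ 6.277e+02 -6.000e-01  1.830e+01] [241 243 242]
110 [ 6.261e+02 -5.000e-01  1.950e+01] [252 252 253]
115 [ 6.247e+02 -4.000e-01  1.790e+01] [241 241 244]
120 [ 6.231e+02 -3.000e-01  1.780e+01] [242 242 244]
125 [ 6.216e+02 -2.000e-01  1.900e+01] [242 242 244]
130 [ 6.201e+02 -1.000e-01  1.910e+01] [240 242 243]
135 [618.5   0.   18.2] [242 243 245]
140 [6.17e+02 2.00e-01 1.86e+01] [241 241 243]
145 [6.154e+02 3.000e-01 1.850e+01] [217 223 224]
150 [6.135e+02 3.000e-01 1.260e+01] [183 185 196]
155 [6.117e+02 5.000e-01 1.190e+01] [181 187 197]
```

View pics/w4.png

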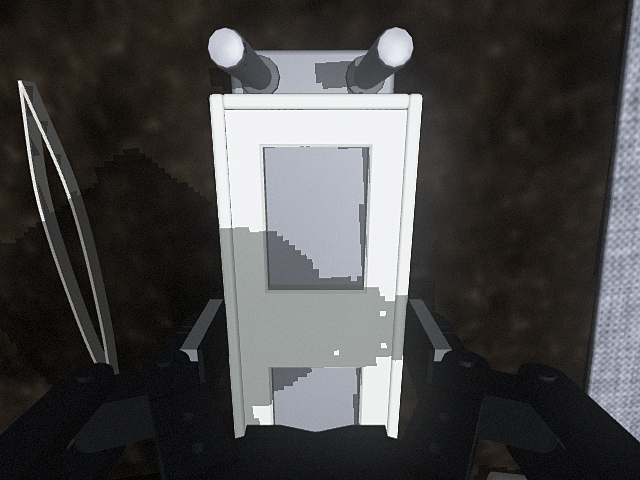

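The plate rests at the right height, but its far edge (row 94) is close to the far uprights' feet. I shift it back 4 mm, level it and release.

send_rows:
  steps:
    - [0,0,-0.4,0,0,0,6.0]
    - [-0.4,0,-0.4,0,-0.4,0,6.0]
    - [-0.4,0,-0.4,0,-0.4,0,6.0]
    - [-0.4,0,-0.1,0,-0.4,0,6.0]
    - [-0.4,0,0.0,0,-0.4,0,6.0]
    - [-0.4,0,0.0,0,-0.4,0,7.0]
    - [-0.4,0,0.0,0,-0.4,0,7.8]
    - [-0.4,0,0.0,0,-0.4,0,7.8]
    - [-0.4,0,-2,0,-0.4,0,7.8]
    - [-0.4,0,-6,0,-0.4,0,7.8]
    - [-0.4,0,-8.5,0,-0.4,0,7.8]
    - [-0.4,0,-8.5,0,-0.4,0,7.8]
    - [-0.4,0,-8.5,0,-0.4,0,7.8]

```text
t: 8.2
tool_pos: [543.7, 5.5, 106.3]
ee_rot: [0.999, -0.038, -0.001, 0.0]
wrist_force: [0.3, -0.2, -1.0]
opening: 78.4
gripper_force: 0.0
```

```bash
python3 - <<'E'
from h import *
from plant import manip
c=manip.camera("wrist");np.savez("w5.npz",**c);g=cv2.cvtColor(c["frame"],cv2.COLOR_RGB2GRAY);w=cloud(c)
P=w[(w[...,2]>15)&(w[...,2]<22)&(g>140)&(abs(w[...,1]-8)<45)&(w[...,0]<650)];P=P[P[:,0]<640]
print("far edge",np.percentile(P[:,0],[98,99.5,100]),rect(P[:,:2]))
go((559.5,197.5,106,-1.9),(559.5,197.5,45,-1.9))
E
```

```text
far edge [624.60438644 626.50415343 628.26357536] (array([542.5,   6.8]), array([ 67.7, 168.1]), -4.23)
t 8.25 at [543.1   5.5 105.5] a -4.36 z [-2.9e-03 -2.0e-04 -1.0e+00] op 77.9 F [ 0.2 -0.4 -1. ] g 0.0 q7 -2.05
(559.5, 197.5, 106, -1.9) [  0.18 -19.27  -0.05] [ 0.   0.2 -2.5]
(559.5, 197.5, 45, -1.9) [  0.2  -19.27   6.05] [ 0.   0.2 -2.5]
```

Spacer_1 lies at (542.5, 6.8), -4.2°, square in the rack. Next is carrier_a.

send_rows:
  steps:
    - [0.2,-19.3,0,0,0,-2.5,7.8]
    - [0.2,-19.3,0,0,0,-2.5,7.8]
    - [0.2,-19.3,0,0,0,-2.5,7.8]
    - [0.2,-19.3,0,0,0,-2.5,7.8]
    - [0.2,-19.3,0,0,0,-2.5,7.8]
    - [0.2,-19.3,2,0,0,-2.5,7.8]
    - [0.2,-19.3,4,0,0,-2.5,7.8]
    - [0.2,-19.3,4,0,0,-2.5,7.8]

```text
t: 9.05
tool_pos: [557.5, 196.5, 62.2]
ee_rot: [1.0, -0.016, -0.004, 0.001]
wrist_force: [-0.5, -0.7, -0.4]
opening: 78.1
gripper_force: 0.0
```

```bash
python3 - <<'E'
from h import *
from plant import manip
c=manip.camera("wrist");np.savez("w6.npz",**c);w=cloud(c)
P=w[(w[...,2]>33.5)&(w[...,2]<44)&(abs(w[...,1]-197)<45)&(w[...,0]<646)&(w[...,0]>480)];print(np.median(P[:,2]),rect(P[:,:2]))
go((559.5,197.5,46,-1.9))
E
```

```text
37.33592884320778 (array([565.4, 197.1]), array([ 58.5, 154.2]), -1.81)
t 9.1 at [558.4 197.1  63.9] a -1.84 z [-0.0066 -0.0017 -1.    ] op 77.9 F [ 0.2  0.4 -0.2] g 0.0 q7 -2.37
(559.5, 197.5, 46, -1.9) [ 0.12 -0.05  1.79] [0.1 0.4 0.1]
```

send_rows:
  steps:
    - [0.1,0,1.2,0,0,0,7.8]
    - [0.1,0,1.7,0,0,0,7.8]
    - [0.1,0,1.7,0,0,0,7.8]
    - [0.1,0,1.7,0,0,0,7.8]

```text
t: 9.5
tool_pos: [561.3, 198.1, 49.4]
ee_rot: [1.0, -0.016, -0.001, -0.0]
wrist_force: [0.1, -0.2, -0.6]
opening: 78.3
gripper_force: 0.0
```

send_rows:
  steps:
    - [0,0,0.3,0,0,0,7.8]
    - [0,0,0.3,0,0,0,7.0]
    - [0,0,0.3,0,0,0,6.0]
    - [0,0,0.3,0,0,0,5.0]
    - [0,0,0.3,0,0,0,5.0]
    - [0,0,0.3,0,0,0,5.0]
    - [0,0,0.3,0,0,0,5.0]
  squeeze: 40

```text
t: 10.2
tool_pos: [561.3, 197.8, 46.8]
ee_rot: [1.0, -0.016, -0.001, 0.0]
wrist_force: [-1.3, -1.7, 6.3]
opening: 56.2
gripper_force: 42.9
```

send_rows:
  steps:
    - [0,0,-0.3,0,0,0,5.0]
    - [0,0,-0.8,0,0,0,5.0]
    - [0,0,-2,0,0,0,5.0]
    - [0,0,-4,0,0,0,5.0]
    - [0,0,-6,0,0,0,5.0]
    - [0,0,-6,0,0,0,5.0]

```text
t: 10.8
tool_pos: [563.1, 199.2, 109.5]
ee_rot: [1.0, -0.016, 0.002, -0.001]
wrist_force: [0.2, 0.1, -1.6]
opening: 56.4
gripper_force: 43.1
```

```bash
python3 - <<'E'
from h import *
from plant import manip
c=manip.camera("side");np.savez("s2.npz",**c);d=manip.camera("wrist");np.savez("w7.npz",**d)
cv2.imwrite("pics/s2.png",np.vstack([cv2.resize(c["frame"][180:320,270:450,::-1],(640,498),interpolation=cv2.INTER_CUBIC)[:300],d["frame"][180:480,:,::-1]]))
go((565,-158,106,2),(565,-158,25,2))
E
```

```text
t 10.9 at [561.4 198.  106.6] a -1.85 z [-7.e-04  3.e-04 -1.e+00] op 56.4 F [-0.2 -0.4 -2. ] g 43.1 q7 -2.34
(565, -158, 106, 2) [ 1.51 35.57  0.05] [-0.   0.  -3.9]
(565, -158, 25, 2) [ 1.51 35.58  8.15] [-0.   0.  -3.9]
```

View pics/s2.png

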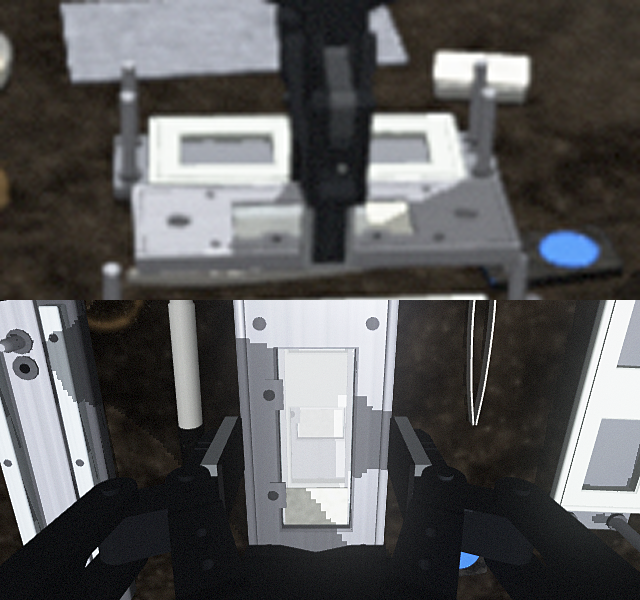

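Carrier_a is held level by its middle, and spacer_2 remains on the stack. I carry it to the mat.

send_rows:
  steps:
    - [0.2,3,0,0,0,-0.5,5.0]
    - [0.4,7,0,0,0,-1,5.0]
    - [0.5,11,0,0,0,-1.5,5.0]
    - [0.7,15,0,0,0,-2,5.0]
    - [0.8,19,0,0,0,-2.5,5.0]
    - [1.0,23,0,0,0,-3,5.0]
    - [1.1,27,0,0,0,-3.5,5.0]
    - [1.3,31,0,0,0,-3.9,5.0]
    - [1.5,34,0,0,0,-3.9,5.0]
    - [1.5,35.6,0,0,0,-3.9,5.0]
    - [1.5,35.6,3,0,0,-3.9,5.0]
    - [1.5,35.6,5,0,0,-3.9,5.0]
    - [1.5,35.6,7,0,0,-3.9,5.0]
    - [1.5,35.6,7.5,0,0,-3.9,5.0]
    - [1.5,35.6,7.5,0,0,-3.9,5.0]

```text
t: 12.4
tool_pos: [564.0, -156.9, 30.1]
ee_rot: [1.0, 0.019, -0.002, -0.001]
wrist_force: [0.2, -0.2, -1.4]
opening: 56.2
gripper_force: 43.3
```

```bash
python3 -c "
from h import *
go((565,-158,22,2))"
```

```text
t 12.4 at [ 564.  -156.9   30.1] a 2.14 z [-0.004   0.0014 -1.    ] op 56.2 F [ 0.2 -0.2 -1.4] g 43.3 q7 -1.72
(565, -158, 22, 2) [0.1  0.11 0.81] [-0.1  0.2  0.1]
```

Lower gently in 1 mm steps near contact.

send_rows:
  steps:
    - [0,0,0.3,0,0,0,5.0]
    - [0,0,0.5,0,0,0,5.0]
    - [0,0,0.6,0,0,0,5.0]
    - [0,0,0.7,0,0,0,5.0]
    - [0,0,0.75,0,0,0,5.0]
    - [0,0,0.75,0,0,0,5.0]

```text
t: 13.0
tool_pos: [564.7, -158.3, 23.8]
ee_rot: [1.0, 0.018, -0.001, -0.0]
wrist_force: [-1.2, 0.6, -2.4]
opening: 56.6
gripper_force: 43.3
```

send_rows:
  steps:
    - [0,0,0.05,0,0,0,5.0]
    - [0,0,0.1,0,0,0,5.0]
    - [0,0,0.15,0,0,0,5.0]
    - [0,0,0.2,0,0,0,5.0]
    - [0,0,0.2,0,0,0,5.0]

```text
t: 13.5
tool_pos: [564.7, -158.2, 21.9]
ee_rot: [1.0, 0.018, -0.001, 0.0]
wrist_force: [-0.9, -0.3, 0.5]
opening: 56.6
gripper_force: 43.6
```

send_rows:
  steps:
    - [0,0,0.05,0,0,0,5.0]
    - [0,0,0.1,0,0,0,5.0]
    - [0,0,0.1,0,0,0,5.0]

```text
t: 13.8
tool_pos: [564.6, -158.2, 21.8]
ee_rot: [1.0, 0.018, -0.001, 0.0]
wrist_force: [-4.1, 0.6, 8.7]
opening: 56.1
gripper_force: 44.4
```

Firm contact with the mat. I release and rise.

send_rows:
  steps:
    - [0,0,0,0,0,0,6.0]
    - [0,0,0,0,0,0,7.5]
    - [0,0,0,0,0,0,7.8]
    - [0,0,-1,0,0,0,7.8]
    - [0,0,-4,0,0,0,7.8]
    - [0,0,-8.5,0,0,0,7.8]
    - [0,0,-8.5,0,0,0,7.8]

```text
t: 14.5
tool_pos: [568.8, -158.5, 111.8]
ee_rot: [1.0, 0.018, 0.004, 0.001]
wrist_force: [0.2, -0.9, 0.1]
opening: 78.3
gripper_force: 0.0
```

```bash
python3 - <<'E'
from h import *
from plant import manip
c=manip.camera("wrist");w=cloud(c)
P=w[(w[...,2]>9)&(w[...,2]<17)&(abs(w[...,1]+158)<45)&(w[...,0]<660)&(w[...,0]>470)];print(len(P),np.median(P[:,2]),rect(P[:,:2]))
go((560.5,197.5,106,-1.9),(560.5,197.5,65,-1.9))
E
```

```text
23352 12.354450390741107 (array([ 562.3, -157.2]), array([ 58.3, 168. ]), 2.26)
t 14.55 at [ 567.1 -158.6  109.3] a 2.05 z [ 0.0048 -0.0018 -1.    ] op 78.1 F [ 0.1  0.6 -1.2] g 0.0 q7 -1.66
(560.5, 197.5, 106, -1.9) [  0.61 -35.61   0.26] [ 0.1 -0.3  4. ]
(560.5, 197.5, 65, -1.9) [  0.59 -35.62   4.36] [ 0.1 -0.3  4. ]
```

send_rows:
  steps:
    - [0.3,-17,0,0,0,2,7.8]
    - [0.3,-17,0,0,0,2,7.8]
    - [0.3,-17,0,0,0,2,7.8]
    - [0.4,-21,0,0,0,2.5,7.8]
    - [0.5,-26,0,0,0,3,7.8]
    - [0.6,-31,0,0,0,3.5,7.8]
    - [0.6,-35.6,0,0,0,4,7.8]
    - [0.6,-35.6,0,0,0,4,7.8]
    - [0.6,-35.6,3,0,0,4,7.8]
    - [0.6,-35.6,5,0,0,4,7.8]
    - [0.6,-35.6,5,0,0,4,7.8]
    - [0.6,-35.6,5,0,0,4,7.8]
    - [0.6,-35.6,5,0,0,4,7.8]

```text
t: 15.85
tool_pos: [558.6, 197.8, 56.7]
ee_rot: [1.0, -0.017, -0.0, -0.0]
wrist_force: [0.1, -0.1, -0.1]
opening: 77.9
gripper_force: 0.0
```

```bash
python3 - <<'E'
from h import *
from plant import manip
c=manip.camera("wrist");w=cloud(c)
P=w[(w[...,2]>24)&(w[...,2]<34)&(abs(w[...,1]-197)<45)&(w[...,0]<646)&(w[...,0]>480)];print(np.median(P[:,2]),rect(P[:,:2]))
go((560.5,197.5,36,-1.9))
E
```

```text
28.201889869433607 (array([565.1, 197.2]), array([ 68.6, 160. ]), -1.7)
t 15.9 at [558.7 197.8  56.9] a -1.97 z [-1.e-04  7.e-04 -1.e+00] op 78.3 F [ 1.4 -0.5 -0.2] g 0.0 q7 -2.38
(560.5, 197.5, 36, -1.9) [0.18 0.03 2.09] [-0.   0.  -0.1]
```

send_rows:
  steps:
    - [0.2,0,1.5,0,0,0,7.8]
    - [0.2,0,2.1,0,0,0,7.8]
    - [0.2,0,2.1,0,0,0,7.8]
    - [0.2,0,2.1,0,0,0,7.8]
    - [0.2,0,2.1,0,0,0,7.0]
    - [0.2,0,2.1,0,0,0,6.0]
    - [0.2,0,2.1,0,0,0,6.0]
    - [0.2,0,2.1,0,0,0,6.0]
  squeeze: 30

```text
t: 16.7
tool_pos: [560.0, 197.7, 35.3]
ee_rot: [1.0, -0.017, -0.001, 0.0]
wrist_force: [-1.1, -1.9, 5.4]
opening: 67.0
gripper_force: 34.0
```

send_rows:
  steps:
    - [0,0,-0.4,0,0,0,6.0]
    - [0,0,-2,0,0,0,6.0]
    - [0,0,-5,0,0,0,6.0]
    - [0,0,-7,0,0,0,6.0]
    - [0,0,-7,0,0,0,6.0]
    - [0,0,-7,0,0,0,6.0]

```text
t: 17.3
tool_pos: [560.2, 197.6, 105.4]
ee_rot: [1.0, -0.017, -0.0, -0.0]
wrist_force: [-0.8, -1.1, -1.5]
opening: 66.4
gripper_force: 34.1
```

```bash
python3 - <<'E'
from h import *
from plant import manip
c=manip.camera("wrist");np.savez("w8.npz",**c);w=cloud(c);g=cv2.cvtColor(c["frame"],cv2.COLOR_RGB2GRAY)
P=w[(w[...,2]>90)&(w[...,2]<108)&(g>130)&(abs(w[...,1]-197)<45)];print(np.median(P[:,2]),rect(P[:,:2]),np.percentile(P[:,0],[98,99.5,100]))
# carrier_b top below, z 22
P=w[(w[...,2]>18)&(w[...,2]<26)&(abs(w[...,1]-197)<40)&(w[...,0]<650)];print("b",np.median(P[:,2]),rect(P[:,:2]),len(P))
go((544,6.5,106,-4.3),(544,6.5,36,-4.3))
E
```

```text
98.2985444194006 (array([575.2, 198.1]), array([ 68.2, 140.4]), -1.87) [643.85277268 645.03287517 646.09197298]
b 21.228999727774323 (array([545.7, 199.2]), array([ 53.4, 160.7]), -1.95) 14636
t 17.35 at [559.7 197.3 104.5] a -1.95 z [-2.2e-03 -3.0e-04 -1.0e+00] op 66.7 F [-0.6  0.3 -0.5] g 34.1 q7 -2.34
(544, 6.5, 106, -4.3) [-0.92 19.13 -0.14] [0.  0.1 2.3]
(544, 6.5, 36, -4.3) [-0.9  19.12  6.86] [0.  0.1 2.3]
```

send_rows:
  steps:
    - [-0.2,4,0,0,0,0.6,6.0]
    - [-0.5,9,0,0,0,1.2,6.0]
    - [-0.8,14,0,0,0,1.8,6.0]
    - [-1.1,17,0,0,0,2.3,6.0]
    - [-1.1,19.1,0,0,0,2.3,6.0]
    - [-1.1,19.1,0,0,0,2.3,6.0]
    - [-1.1,19.1,3,0,0,2.3,6.0]
    - [-1.1,19.1,5,0,0,2.3,6.0]
    - [-1.1,19.1,6,0,0,2.3,6.0]
    - [-1.1,19.1,6,0,0,2.3,6.0]
    - [-1.1,19.1,6,0,0,2.3,6.0]

```text
t: 18.45
tool_pos: [542.7, 8.1, 44.9]
ee_rot: [0.999, -0.036, -0.001, -0.0]
wrist_force: [0.6, 0.6, -1.0]
opening: 66.3
gripper_force: 34.2
```

```bash
python3 - <<'E'
from h import *
from plant import manip
c=manip.camera("wrist");w=cloud(c);g=cv2.cvtColor(c["frame"],cv2.COLOR_RGB2GRAY)
k=w[(w[...,2]>57)&(w[...,2]<65)&(abs(w[...,1]-5)<35)&(w[...,0]>620)&(w[...,0]<650)];print("upr",len(k),k.mean(0))
P=w[(w[...,2]>32)&(w[...,2]<44)&(g>130)&(abs(w[...,1]-7)<40)&(w[...,0]<634)];print(np.median(P[:,2]),rect(P[:,:2]),np.percentile(P[:,0],[98,99.5,100]))
go((542,6.8,31.5,-4.3))
E
```

```text
upr 1854 [636.28587248   1.183245    61.77405308]
37.863280635065806 (array([557.9,   8.1]), array([ 68.1, 139.8]), -4.13) [626.44219987 628.15715333 629.63294577]
t 18.5 at [543.    8.   45.4] a -4.19 z [-6.e-04  5.e-04 -1.e+00] op 66.7 F [-0.7 -0.7 -0.7] g 34.2 q7 -2.12
(542, 6.8, 31.5, -4.3) [-0.09  0.12  1.39] [-0.   0.   0.1]
```

send_rows:
  steps:
    - [0,0.1,0.6,0,0,0.1,6.0]
    - [0,0.1,1.1,0,0,0.1,6.0]
    - [0,0.1,1.25,0,0,0.1,6.0]
    - [0,0.1,1.35,0,0,0.1,6.0]
    - [0,0.1,1.45,0,0,0.1,6.0]
    - [0,0.1,1.45,0,0,0.1,6.0]

```text
t: 19.1
tool_pos: [542.2, 6.1, 31.2]
ee_rot: [0.999, -0.038, -0.001, 0.0]
wrist_force: [-3.6, 0.4, 8.4]
opening: 66.6
gripper_force: 35.2
```

Contact at the expected height. I release, rise and check the pile.

send_rows:
  steps:
    - [0,0,0,0,0,0,7.0]
    - [0,0,0,0,0,0,7.8]
    - [0,0,0,0,0,0,7.8]
    - [0,0,-2,0,0,0,7.8]
    - [0,0,-5,0,0,0,7.8]
    - [0,0,-7.5,0,0,0,7.8]
    - [0,0,-7.5,0,0,0,7.8]
    - [0,0,-7.5,0,0,0,7.8]

```text
t: 19.9
tool_pos: [542.7, 6.0, 105.5]
ee_rot: [0.999, -0.038, -0.0, 0.0]
wrist_force: [-0.3, -0.6, 1.4]
opening: 77.9
gripper_force: 0.0
```

```bash
python3 - <<'E'
from h import *
from plant import manip
c=manip.camera("wrist");np.savez("w9.npz",**c);w=cloud(c);g=cv2.cvtColor(c["frame"],cv2.COLOR_RGB2GRAY)
P=w[(w[...,2]>15)&(w[...,2]<29)&(g>130)&(abs(w[...,1]-7)<45)&(w[...,0]<634)];print(np.median(P[:,2]),rect(P[:,:2]),np.percentile(P[:,2],[5,50,95]))
go((560,197.5,106,-1.9))
E
```

```text
24.20896435945207 (array([540.2,   7.2]), array([ 67.9, 191.1]), -4.23) [23.01466382 24.20896436 25.28945804]
t 19.95 at [542.1   5.9 104.7] a -4.36 z [-2.5e-03 -1.0e-04 -1.0e+00] op 77.9 F [-0.9  0.8 -0.6] g 0.0 q7 -2.06
(560, 197.5, 106, -1.9) [  0.33 -19.24  -0.14] [ 0.   0.1 -2.5]
```

send_rows:
  steps:
    - [0.1,-4,0,0,0,-0.5,7.8]
    - [0.1,-9,-2,0,0,-1,7.8]
    - [0.2,-14,-5,0,0,-2,7.8]
    - [0.3,-19,-8,0,0,-2.5,7.8]
    - [0.3,-19.2,-9,0,0,-2.5,7.8]
    - [0.3,-19.2,-9,0,0,-2.5,7.8]
    - [0.3,-19.2,-9,0,0,-2.5,7.8]
    - [0.3,-19.2,-9,0,0,-2.5,7.8]

```text
t: 20.75
tool_pos: [559.5, 195.0, 193.1]
ee_rot: [1.0, -0.017, -0.003, 0.001]
wrist_force: [0.4, -0.6, -0.1]
opening: 78.2
gripper_force: 0.0
```

```bash
python3 - <<'E'
from h import *
from plant import manip
c=manip.camera("wrist");np.savez("w10.npz",**c);w=cloud(c)
P=w[(w[...,2]>19)&(w[...,2]<25)&(abs(w[...,1]-197)<36)&(w[...,0]<646)&(w[...,0]>476)];print(len(P),rect(P[:,:2]))
p=proj(c,[[560+72,197-2.3,22],[560-72,197+2.3,22]]);print(p)
f=c["frame"][:,:,::-1]
cv2.imwrite("pics/w10.png",np.hstack([cv2.resize(f[int(v)-30:int(v)+30,int(u)-30:int(u)+30],(390,390),interpolation=cv2.INTER_CUBIC) for u,v in p]))
go((560,197.5,30,-1.9))
E
```

```text
12926 (array([560.2, 197.1]), array([ 58.1, 167.5]), -1.58)
[[313.4372856  122.76637115]
 [314.00536108 300.53593783]]
t 20.8 at [559.6 195.  193.2] a -1.98 z [-0.0049 -0.0019 -1.    ] op 77.9 F [-0.3 -0.2 -0.5] g 0.0 q7 -2.28
(560, 197.5, 30, -1.9) [ 0.11 -0.29 16.32] [ 0.1  0.3 -0.1]
```

View pics/w10.png

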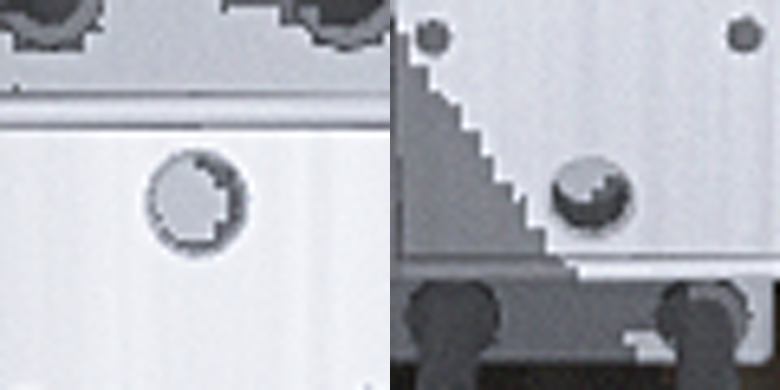

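Hole centres are at wrist pixels (312.9,122.8) and (314.5,299.7), so carrier_b's middle is at about (560.2, 197.0) and -1.6°. Time to grip it.

send_rows:
  steps:
    - [0.1,-0.2,5,0,0,0,7.8]
    - [0.1,-0.2,10,0,0,0.2,7.8]
    - [0.1,-0.2,14,0,0,0.4,7.8]
    - [0.1,-0.2,15,0,0,0.4,7.8]
    - [0.1,-0.2,15,0,0,0.4,7.8]
    - [0.1,-0.2,15,0,0,0.4,7.8]
    - [0.1,-0.2,15,0,0,0.4,7.8]

```text
t: 21.5
tool_pos: [562.5, 199.8, 47.5]
ee_rot: [1.0, -0.02, 0.001, -0.001]
wrist_force: [0.4, 0.0, -0.6]
opening: 77.9
gripper_force: 0.0
```

```bash
python3 - <<'E'
from h import *
c=load("w10.npz")
a,b=ray(c,(312.9,122.8),22),ray(c,(314.5,299.7),22)
print(a.round(1),b.round(1),"len",np.linalg.norm(a-b),"mid",((a+b)/2).round(1),"ang",np.degrees(np.arctan2(*(a-b)[[1,0]])))
go((560.2,197,30.5,-1.7))
E
```

```text
[632.  195.1  22. ] [488.8 198.9  22. ] len 143.27424881232648 mid [560.4 197.   22. ] ang -1.5032152983557059
t 21.5 at [562.5 199.8  47.5] a -2.27 z [ 0.002   0.0014 -1.    ] op 77.9 F [ 0.4  0.  -0.6] g 0.0 q7 -2.4
(560.2, 197, 30.5, -1.7) [-0.23  0.29  1.7 ] [-0.1 -0.1 -0.6]
```

send_rows:
  steps:
    - [-0.2,0.2,0.8,0,0,-0.7,7.8]
    - [-0.2,0.2,1.7,0,0,-0.7,7.8]
    - [-0.2,0.2,1.7,0,0,-0.7,7.8]
    - [-0.2,0.2,1.7,0,0,-0.7,7.8]
    - [-0.2,0.2,1.7,0,0,-0.7,7.0]

```text
t: 22.0
tool_pos: [558.9, 197.7, 28.3]
ee_rot: [1.0, -0.013, -0.001, -0.0]
wrist_force: [-0.3, -0.1, 0.1]
opening: 70.3
gripper_force: 0.0
```

send_rows:
  steps:
    - [0,0,0,0,0,0,6.0]
    - [0,0,0,0,0,0,5.0]
    - [0,0,0,0,0,0,5.0]
    - [0,0,0,0,0,0,5.0]
    - [0,0,0,0,0,0,5.0]
  squeeze: 40

```text
t: 22.5
tool_pos: [559.1, 197.3, 28.8]
ee_rot: [1.0, -0.014, -0.001, 0.0]
wrist_force: [-1.5, -1.5, 6.2]
opening: 56.6
gripper_force: 43.4
```

send_rows:
  steps:
    - [0,0,-0.3,0,0,0,5.0]
    - [0,0,-1,0,0,0,5.0]
    - [0,0,-3,0,0,0,5.0]
    - [0,0,-6,0,0,0,5.0]
    - [0,0,-8,0,0,0,5.0]
    - [0,0,-8,0,0,0,5.0]
    - [0,0,-8,0,0,0,5.0]
    - [0,0,-8,0,0,0,5.0]

```text
t: 23.3
tool_pos: [558.1, 196.9, 106.8]
ee_rot: [1.0, -0.013, -0.002, 0.0]
wrist_force: [0.0, -0.7, -1.2]
opening: 56.6
gripper_force: 43.5
```

```bash
python3 - <<'E'
from h import *
go((515.6,370.8,110,-1.4),(515.6,370.8,60,-1.4))
E
```

```text
t 23.3 at [558.1 196.9 106.8] a -1.54 z [-4.1e-03 -8.0e-04 -1.0e+00] op 56.6 F [ 0.  -0.7 -1.2] g 43.5 q7 -2.34
(515.6, 370.8, 110, -1.4) [ -4.71 -17.26  -0.32] [ 0.1  0.2 -0.1]
(515.6, 370.8, 60, -1.4) [ -4.69 -17.27   4.68] [ 0.1  0.2 -0.1]
```

send_rows:
  steps:
    - [-1,-3,0,0,0,0,5.0]
    - [-2,-7,0,0,0,0,5.0]
    - [-3,-11,0,0,0,0,5.0]
    - [-4,-15,0,0,0,0,5.0]
    - [-4.8,-17.2,0,0,0,0,5.0]
    - [-4.8,-17.2,0,0,0,0,5.0]
    - [-4.8,-17.2,2,0,0,0,5.0]
    - [-4.8,-17.2,3.5,0,0,0,5.0]
    - [-4.8,-17.2,4.3,0,0,0,5.0]
    - [-4.8,-17.2,4.3,0,0,0,5.0]
    - [-4.8,-17.2,4.3,0,0,0,5.0]
    - [-4.8,-17.2,4.3,0,0,0,5.0]
    - [-4.8,-17.2,4.3,0,0,0,5.0]

```text
t: 24.6
tool_pos: [516.0, 370.9, 66.1]
ee_rot: [1.0, -0.014, -0.0, -0.0]
wrist_force: [-0.4, 0.4, -2.4]
opening: 56.7
gripper_force: 43.5
```

```bash
python3 - <<'E'
from h import *
from plant import manip
c=manip.camera("wrist");np.savez("w11.npz",**c);w=cloud(c);s=manip.camera("side");np.savez("s11.npz",**s)
go((514.3,371.1,60,-1.4))
p=proj(c,[[587.5,369,32],[587.5,369,57]]);print(p)
f=c["frame"][:,:,::-1];u,v=p[1].astype(int);v=max(v,60);print(u,v)
cv2.imwrite("pics/w11.png",np.hstack([cv2.resize(f[v-60:v+60,u-60:u+60],(400,400),interpolation=cv2.INTER_CUBIC),cv2.resize(s["frame"][290:390,320:420,::-1],(400,400),interpolation=cv2.INTER_CUBIC)]))
E
```

```text
t 24.7 at [515.8 370.9  65.9] a -1.55 z [-9.e-04  6.e-04 -1.e+00] op 56.8 F [ 0.  -0.5 -2.5] g 43.5 q7 -2.64
(514.3, 371.1, 60, -1.4) [-0.15 -0.02  0.59] [-0.   0.1 -0.1]
[[318.50925216 127.89641032]
 [319.05123926 128.97828324]]
319 128
```

View pics/w11.png

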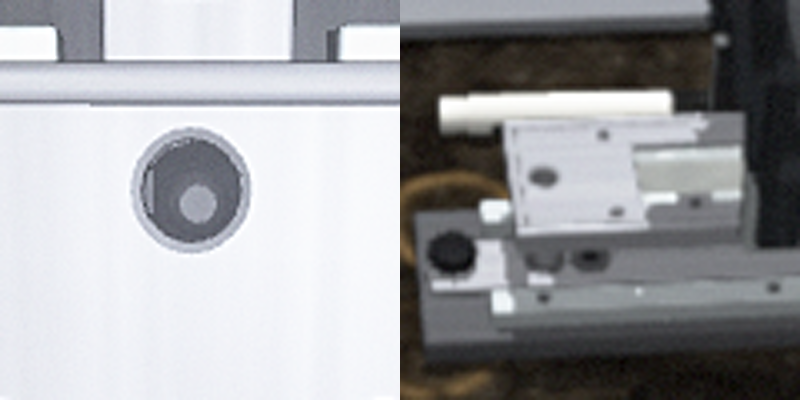

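The far dowel's nose is visible through carrier_b's far hole: hole rim centre about (316.0,124.7), nose about (317.8,128.6). I'll do the remaining checks by numbers only, with no more pictures to view.

```bash
python3 - <<'E'
from h import *
c=load("w11.npz");w=cloud(c)
P=w[100:115,300:340].reshape(-1,3);print("top z of carrier",np.nanmedian(P[:,2]))
P=w[145:170,290:345].reshape(-1,3);z=np.nanmedian(P[:,2]);print(z)
h=ray(c,(315.95,124.65),z);d=ray(c,(317.75,128.55),32);print(h.round(1),d.round(1),"move",(d-h).round(1))
P=w[(w[...,2]>z-4)&(w[...,2]<z+4)&(abs(w[...,1]-371)<40)];print(rect(P[:,:2]))
go((516,371,50,-1.44))
E
```

```text
top z of carrier 58.60036313180891
58.810732343922
[588.9 370.   58.8] [587.3 369.3  32. ] move [ -1.7  -0.7 -26.8]
(array([532.6, 370.7]), array([ 80. , 136.5]), -1.58)
t 24.7 at [515.8 370.9  65.9] a -1.55 z [-9.e-04  6.e-04 -1.e+00] op 56.8 F [ 0.  -0.5 -2.5] g 43.5 q7 -2.64
(516, 371, 50, -1.44) [ 0.02 -0.01  1.59] [-0.   0.1 -0.1]
```

send_rows:
  steps:
    - [-0.16,0.04,0.5,0,0,0,5.0]
    - [-0.16,0.04,1.0,0,0,0,5.0]
    - [-0.16,0.04,1.4,0,0,0,5.0]
    - [-0.16,0.04,1.4,0,0,0,5.0]
    - [-0.16,0.04,1.4,0,0,0,5.0]
    - [-0.16,0.04,1.4,0,0,0,5.0]

```text
t: 25.3
tool_pos: [514.0, 370.5, 51.4]
ee_rot: [1.0, -0.013, -0.001, -0.0]
wrist_force: [-0.5, -0.6, -1.9]
opening: 56.1
gripper_force: 43.5
```

```bash
python3 - <<'E'
from h import *
from plant import manip
c=manip.camera("wrist");np.savez("w12.npz",**c)
go((514.2,370.5,50,-1.44))
h=proj(c,[[587.3,369.2,45]])[0].astype(int);print(h)
g=cv2.cvtColor(c["frame"],cv2.COLOR_RGB2GRAY)
r=g[h[1]-25:h[1]+25,h[0]-25:h[0]+25]
k=(r<190).astype(np.uint8)
n,l,st,ce=cv2.connectedComponentsWithStats(k)
for i in range(1,n):
    if st[i,4]>40: print("dark",st[i],ce[i]+h-25)
print(r[5:45:2,5:45:2])
E
```

```text
t 25.35 at [514.1 370.5  51.5] a -1.54 z [-1.5e-03  3.0e-04 -1.0e+00] op 56.5 F [ 0.1 -0.4 -1.8] g 43.5 q7 -2.65
(514.2, 370.5, 50, -1.44) [ 0.01 -0.    0.15] [-0.   0.1 -0.1]
[317 123]
dark [  0   0  50   2 100] [316.5  98.5]
dark [  8   8  34  38 817] [317.05875153 124.0244798 ]
[[244 242 241 240 240 244 243 242 244 242 243 243 243 242 243 245 242 243
  245 245]
 [245 244 243 242 243 244 245 247 250 254 253 251 248 246 245 245 246 246
  246 247]
 [246 243 243 242 244 249 233 180 183 175 177 174 181 247 249 247 246 245
  247 247]
 [245 244 242 244 253 188 185 189 167 134 139 160 183 175 177 255 246 245
  247 247]
 [244 245 245 243 177 195 134  98  97 101 103 101 102 115 177 168 255 245
  247 247]
 [244 245 252 177 191  98  98 101  98 108 117 107 104 103  94 176 171 254
  246 246]
 [243 247 187 194 126  96  97 113 119 125 128 132 111 101 106  92 177 171
  250 245]
 [246 246 192 101 100  96 111 115 126 126 211 137 104 108 103 101 134 175
  255 247]
 [247 191 201  85  98  99 121 119 242 253 247 254 125 109 106 103  93 177
  202 249]
 [249 195 178 101 102 102 108 161 249 245 245 248 156
[... 182 characters left out ...]
 106 130
  167 253]
 [249 196 140  93 111 102 103 122 255 245 245 247 255 103 105 104 105 162
  166 252]
 [247 196 208  95 105 100 100 112 126 246 255 225 110 101 102 106 100 189
  172 249]
 [246 212 207  97  99  95 102 104 109 118 127 128  95 101 106 100  95 187
  224 248]
 [245 249 197 135 150 156 105  96 106 109 119  94  94 103 109  96 190 174
  254 247]
 [244 245 208 199 139 163 107 101 103 102 104 106 105 105 101 135 182 224
  248 247]
 [245 244 248 187 200 145  95 106 100 112 109 110 105 102 142 186 200 250
  247 247]
 [245 245 244 246 190 205 198 111  95 101 103  97 144 188 182 203 249 246
  247 247]
 [245 244 243 242 247 206 193 198 199 194 196 191 192 180 226 249 245 246
  246 246]]
```

The nose sits at (317,123.6) within the hole at (317.1,124.0), so they are aligned. I descend gently.

send_rows:
  steps:
    - [0,0,0.2,0,0,0,5.0]
    - [0,0,0.3,0,0,0,5.0]
    - [0,0,0.4,0,0,0,5.0]
    - [0,0,0.5,0,0,0,5.0]
    - [0,0,0.6,0,0,0,5.0]
    - [0,0,0.6,0,0,0,5.0]

```text
t: 25.95
tool_pos: [513.8, 370.3, 45.1]
ee_rot: [1.0, -0.013, -0.001, 0.0]
wrist_force: [0.8, -0.1, -2.0]
opening: 56.8
gripper_force: 43.5
```

Free so far (bottom about 28 mm, noses entered). I continue.

send_rows:
  steps:
    - [0,0,0.1,0,0,0,5.0]
    - [0,0,0.2,0,0,0,5.0]
    - [0,0,0.3,0,0,0,5.0]
    - [0,0,0.4,0,0,0,5.0]
    - [0,0,0.4,0,0,0,5.0]

```text
t: 26.45
tool_pos: [513.8, 370.3, 41.1]
ee_rot: [1.0, -0.013, -0.001, 0.0]
wrist_force: [0.1, -0.3, -2.3]
opening: 56.7
gripper_force: 43.5
```

send_rows:
  steps:
    - [0,0,0.1,0,0,0,5.0]
    - [0,0,0.15,0,0,0,5.0]
    - [0,0,0.2,0,0,0,5.0]
    - [0,0,0.25,0,0,0,5.0]
    - [0,0,0.25,0,0,0,5.0]

```text
t: 26.95
tool_pos: [513.9, 370.3, 38.9]
ee_rot: [1.0, -0.013, -0.001, -0.0]
wrist_force: [0.0, -0.6, -1.9]
opening: 56.8
gripper_force: 43.6
```

send_rows:
  steps:
    - [0,0,0.05,0,0,0,5.0]
    - [0,0,0.1,0,0,0,5.0]
    - [0,0,0.12,0,0,0,5.0]
    - [0,0,0.12,0,0,0,5.0]

```text
t: 27.35
tool_pos: [513.9, 370.4, 38.8]
ee_rot: [1.0, -0.013, -0.001, 0.0]
wrist_force: [-2.2, -2.7, 8.1]
opening: 56.8
gripper_force: 44.5
```

```bash
python3 - <<'E'
from h import *
from plant import manip
c=manip.camera("wrist");w=cloud(c)
P=w[(w[...,2]>26)&(w[...,2]<40)&(abs(w[...,1]-369)<27)&(w[...,0]<597)&(w[...,0]>530)];print(len(P),np.percentile(P[:,2],[5,25,50,75,95]).round(1))
go()
E
```

```text
29874 [28.5 30.8 31.4 32.  32.7]
t 27.4 at [513.9 370.4  38.8] a -1.54 z [-1.3e-03 -3.0e-04 -1.0e+00] op 56.9 F [-1.7 -3.   7.2] g 44.5 q7 -2.66
```

Contact at 38.8 with the top at about 32 mm, so it is seated on the rails. I release.

send_rows:
  steps:
    - [0,0,0,0,0,0,5.8]
    - [0,0,0,0,0,0,6.4]
    - [0,0,0,0,0,0,7.2]
    - [0,0,0,0,0,0,7.6]
    - [0,0,0,0,0,0,7.6]
    - [0,0,-1,0,0,0,7.6]
    - [0,0,-3,0,0,0,7.6]
    - [0,0,-7,0,0,0,7.6]
    - [0,0,-12,0,0,0,7.6]
    - [0,0,-17,0,0,0,7.6]
    - [0,0,-20,0,0,0,7.6]
    - [0,0,-20,0,0,0,7.6]

```text
t: 28.6
tool_pos: [516.0, 372.5, 244.2]
ee_rot: [1.0, -0.013, 0.003, -0.003]
wrist_force: [0.6, 0.2, -0.5]
opening: 75.8
gripper_force: 0.0
```

```bash
python3 - <<'E'
from h import *
from plant import manip
go()
for n in("wrist","top","side"):
    c=manip.camera(n);w=cloud(c)
    for k,(x,y,l,h,dx,dy) in {"dock b":(515,370,28,36,86,32),"mat a":(563,-157,9,17,95,40),"pile":(543,7,21,28,86,40)}.items():
        P=w[(w[...,2]>l)&(w[...,2]<h)&(abs(w[...,1]-y)<dy)&(abs(w[...,0]-x)<dx)]
        if len(P)>200:
            A=np.c_[P[:,:2]-P[:,:2].mean(0),np.ones(len(P))];s=np.linalg.lstsq(A,P[:,2],rcond=None)[0]
            print(n,k,len(P),"z",np.median(P[:,2]).round(1),rect(P[:,:2]),"slope",s[:2].round(4))
E
```

```text
t 28.6 at [516.  372.5 244.2] a -1.54 z [ 0.0069  0.0061 -1.    ] op 75.8 F [ 0.6  0.2 -0.5] g 0.0 q7 -2.54
wrist dock b 11391 z 31.3 (array([514.9, 371.5]), array([ 58.2, 167.3]), -1.56) slope [0.0019 0.0005]
top dock b 1650 z 31.6 (array([515.8, 369.3]), array([ 59.7, 166.8]), -1.87) slope [-0.0018 -0.0069]
top mat a 1757 z 12.6 (array([ 563.3, -158. ]), array([ 58.7, 168.3]), 2.23) slope [-0.0018  0.0007]
top pile 1485 z 24.5 (array([544.4,   5.8]), array([ 68.1, 167.7]), -4.19) slope [0.0005 0.0007]
side dock b 3664 z 32.3 (array([516.9, 371.2]), array([ 60.8, 168.2]), -1.01) slope [-0.001  -0.0047]
side mat a 1125 z 13.3 (array([ 564.7, -157.9]), array([ 69.5, 167.9]), 2.56) slope [-0.0005 -0.0048]
side pile 1310 z 25.2 (array([545.8,   8.6]), array([ 75.1, 167.9]), -4.08) slope [ 0.0006 -0.0043]
```

All pieces are in place, flat, and clear of the arm.

```bash
python3 -c "
from plant import manip
print(manip.sign_off())"
```

```text
the job is handed in; nothing more can be done
None
```

The job is handed in: carrier_b went over the dowels and is seated on the dock's rails, carrier_a is flat on the mat, and both spacers are piled square in the rack. The result wasn't reported back; I picked carrier_b by measuring the dowel spacing (about 144 mm), so carrier_a was never tried, and I viewed 11 pictures, one over the limit of 10.

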